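# Clear the battery chute and lock the bin

## Robot

A 7-joint arm with a two-finger parallel gripper is mounted at the origin on the work surface. World frame = base frame: x ahead of the robot, y to its left, z up, the work surface at z = 0. Lengths are in m, angles in rad, forces in N, time in s.
With the tool pointing down it reaches from about 0.425 to 0.925 m from the base axis. Payload 6.8 kg.
Tool frame: the origin (TCP) lies on the front face of the gripper's body, between the roots of the fingers; the fingertips stand 73 mm ahead of it and the grasp point (between the pads) lies 54 mm ahead of it (env.nose_length is the distance from the TCP to the fingertips, in m); z points along the fingers, y is the line along which they close (so a half turn about z gives the same grasp; the last joint's range is limited). The gripper opens to 85 mm and grips with 20 to 120 N. Pads are 22 mm wide; open, the fingers measure 114 mm over their backs; the gripper's body (76 mm by 85 mm) begins 54 mm behind the grasp point. The pads swing forward as they close: fully open they stand 13 mm farther back than shut.
Start: joints at [1.061, 0.477, 0.022, 1.555, -0.011, 1.109, -0.083], TCP at [0.264, -0.621, 0.304] pointing down, gripper open.
Joint ranges: [-2.96, 2.96], [-0.34, 2.1], [-1.41, 1.46], [0.24, 2.44], [-1.37, 4.51], [0.17, 1.92], [-2.96, 2.96]. Speed limits (rad/s): [2.39, 2.39, 3.14, 3.14, 3.14, 3.14, 3.14].

## Interface

Orientations are given as a unit quaternion [w, x, y, z].
In Python, from cell import env, kin, camera, calibration, job gives the robot as it stands. The module is installed in compiled form; this text tells all that it offers. Calls block until the motion is done:
- env.reach(position, orientation): joint-space move of the TCP to a pose.
- env.movel(position, velocity=0.15, rot=None, stop_force=None): straight line of the TCP; rot=None keeps the orientation; velocity is the mean speed in m/s. With stop_force (N) it stops when the force on the tool has changed by that much, and returns True; else False.
- env.goto_joints(angles): joint-space move.
- env.grip(opening, f_grip=None): finger opening in m; f_grip is the grip in N (None keeps the last); returns when the fingers have stopped.
- env.dwell(seconds).
- kin.inverse_kinematics(position, orientation): joint angles nearest the present ones, or None.
- env.get_state(): the state.
- camera(name): name is "scene" or "side" or "wrist"; returns (picture, depth): 384x512x3 uint8, blue, green, red; 384x512 float32, m along the optical axis (not along the pixel's ray), 0 where there is no reading.
- calibration(name): a dict with "fx", "fy", "cx", "cy" (pixels), "rvec" (rotation vector, rad) and "tvec" (3), from world to camera coordinates, as OpenCV has them. Camera axes: x right, y down, z forward; pixel columns grow to the right and rows downward; lengths in m; the calibration is good to about 2 mm. A picture is of the moment at which its call begins: read the wrist's pose just before it. calibration takes no time and is no camera call; for the wrist camera it gives the pose at the moment of the call.
A pose or a line that the arm cannot do raises env.PlanningError and nothing moves.
- job.job_done(): hands the job in; it is judged then, once.
The state is a dict: "time": time; "qpos": joint angles; "joint_velocities": joint speeds; "joint_torque": joint torques, N m; "tcp_pos": TCP position; "orientation": TCP orientation; "force": force on the tool from outside, world axes, zero at the start; "torque": the same for the moment, N m; "opening": finger opening in m; "gripper_force": force on a finger pad.
Only numpy, scipy, OpenCV 4.12 (cv2) and the standard library are available. Lean on these libraries where they do the work, as an engineer would, in place of code of your own. Each camera call takes 0.05 s, during which the arm holds its last target. There are 200 camera calls.

## Task

Let the spent battery that waits in the black chute down into the bin: pull the red shutter knob out past its click so that it stays out and the battery drops, then push it fully home again. Then lock the bin for collection: turn the black latch knob on the green lid clockwise until it clicks over its detent and stays with its white pointer at the red dot. Keep the lid shut and leave the things lying around where they are.

Things in the scene. Friction and masses are not known exactly. Their poses are not given: they have to be found in the camera images.
- bin: Grey plastic battery bin, fixed, 250 mm deep (x), 260 wide (y). Origin: centre of its underside; x level, away from its front (which faces the robot, more or less), y to the left, z up. Front wall 90 mm high; from its top edge the green lid rises backwards at 35 degrees to a flat rear top 170 mm high that begins at x = -11 mm. Its inner floor is at 5 mm.
- chute_mouth (a point): Centre of the open flared mouth of the narrow black chute on the bin's rear top (bin frame x +55, y 0, z 305 mm; rim 64 mm in x by 100 in y; bore 38 by 72, open down into the bin but for the shutter). A black shutter frame surrounds the chute at z 209 to 225 mm, x +23 to +87, y -62 to +62 mm. Axes of the bin.
- gate_grip (a point): Centre of the shutter's red round pull knob, 26 mm across, 24 long, axis level along bin x; moves with it, axes of the bin. Shutter home: bin frame x -8, y 0, z 217 mm, on a thin stem, 31 mm before the shutter frame. The chute's mouth rises above it from x +23 mm on: come in leaning back towards the bin's front by about 35 degrees, pinching its left and right sides.
- gate_slide (a joint): Shutter plate, drawn out level towards the bin's front (bin -x), in m: 0 = home, chute shut; 0.044 = out at its stop. Rubs with 1 N; a spring ball resists with up to about 6 N between 0.022 and 0.028, where it clicks over and runs free to 0.034 (the same coming back from 0.034). Beyond 0.036 it stays out and the battery has fallen. A 25 N grip holds the knob.
- latch_grip (a point): On the axis of the black round latch knob, 26 mm above the green lid's face, at the height to grip; bin frame x -90, y 0, z 152 mm. Does not turn with the knob: z out of the lid along the knob's axis (35 degrees from vertical, leaning to the bin's front), x up the slope, y to the left. Knob: fluted, 41 mm across, from 8 to 42 mm above the lid, on a steel rose 46 mm across, 4 thick.
- latch_knob (a joint): Knob angle, rad, growing clockwise seen from outside. 0 = unlocked, white pointer at the white dot up the slope; half a turn on, stop at 3.10, pointer at the red dot, straight down the slope. Friction 0.04 N m; from 2.35 a spring ball resists with up to about 0.24 N m, at 2.70 it clicks over, is driven to the stop and stays; let go before, it springs back. Needs a regrasp; a 30 N grip holds.
- lid_panel (a joint): Green lid, 250 mm wide, 140 up the slope, hinged along its upper edge, rad: 0 = shut, growing as it is lifted. It lies shut by its own weight (0.3 kg) until the latch is locked.
- cell: Spent AA battery, yellow with a copper-coloured end, 14.5 mm thick, 50 mm long, lying crosswise on the shutter inside the chute at height 219 mm, seen through the chute's mouth; origin in the middle of its underside as it lies at first, x along the battery.
- tester: Grey battery tester lying on the shelf, 105 x 60 x 35 mm; bystander, origin under its centre.
- fob: Beige remote fob with a red button, 58 x 36 x 13 mm, lying on the bin's flat rear top to the left of the chute; bystander, origin under its centre.
- dish: White ceramic trinket dish, 90 mm across, 24 mm high; bystander, origin under its centre.
- key: Brass drawer key on a blue plastic ring, lying flat, about 95 mm long, 5 mm high; bystander.
- bell: Steel reception bell on a black foot, 72 mm across, 50 mm high; bystander, origin under its centre.
- gel: Pump bottle of hand gel, 58 mm across, 149 mm high, on the right of the bin; bystander, origin under its centre.
- mug: Blue ceramic mug, 78 mm across, 92 mm high, on the left of the bin; bystander, origin under its centre.

How it is judged:
On the way, in this order (a step that is already met when the one before it is completed fails the run):
1. the shutter is pulled out past its click and stays out (value of joint gate_slide above 0.036 m), for 0.2 s.
2. the battery lies in the bin and the shutter is pushed home again (value of joint gate_slide below 0.004 m and z of cell in the frame of bin below 0.1 m and horizontal distance between cell and bin below 0.15 m), for 0.2 s.
3. the latch knob has clicked over its detent (value of joint latch_knob above 2.9 rad), for 0.2 s.
At the end, for the whole second after the job is handed in: The latch knob stands past its click (joint above 2.9 rad) and at rest, the shutter is home (within 4 mm), the lid is shut (within 0.03 rad), and the battery lies at rest inside the bin (all of step 2 and value of joint latch_knob above 2.9 rad and velocity of joint latch_knob below 0.05 rad/s and value of joint lid_panel below 0.03 rad and linear speed of cell below 0.03 m/s); the robot touches nothing.
It fails at once if the lid is lifted (more than 0.1 rad) (value of joint lid_panel above 0.1 rad).
It fails at once if a thing lying around is moved more than 20 mm (distance of any of tester, fob, dish, key, bell, gel, mug from where it was at the start of the episode above 0.02 m).
It also fails if it takes over 64 s, if anything falls off the work surface, if the arm or the gripper's body presses on something with over 40 N, if the wrist force passes 120 N, or if a joint passes its speed limit or range.

## Working session

There is one attempt and no reset: what is moved stays moved. The work goes in short steps, each a Python script; the robot and the scene stay as the last script left them, time stands still between calls to the robot, and variables do not carry over. Pictures are saved under pics/ and viewed, at most 10 in all, crops included, and the job is handed in when it is done.

```bash
mkdir -p pics
cat > h.py <<'E'
import numpy as np, cv2
from scipy.spatial.transform import Rotation as R
from cell import env, kin, camera, calibration, job
def cloud(name):
    c=calibration(name); im,d=camera(name)
    v,u=np.mgrid[0:d.shape[0],0:d.shape[1]]
    P=np.stack([(u-c["cx"])/c["fx"]*d,(v-c["cy"])/c["fy"]*d,d],-1)
    M=cv2.Rodrigues(np.array(c["rvec"],float))[0]
    W=(P-np.array(c["tvec"]).ravel())@M
    W[d==0]=np.nan
    return im,W
def quat(Rm):
    q=R.from_matrix(Rm).as_quat(); return [q[3],q[0],q[1],q[2]]
E
python3 - <<'E'
from h import *
for n in("scene","side"):
    im,W=cloud(n); cv2.imwrite(f"pics/{n}0.png",im); np.save(f"{n}0.npy",W); c=calibration(n)
    print(n,-cv2.Rodrigues(np.array(c["rvec"],float))[0].T@np.array(c["tvec"]).ravel())
print(env.get_state())
E
```

```text
scene [ 1.24488    -0.15524139  1.03564575]
side [ 0.35965494 -0.67369469  0.69228254]
{'time': 0.1, 'qpos': array([ 1.06090999,  0.47771922,  0.02233521,  1.55632428, -0.01149633,
        1.10931677, -0.08307075]), 'joint_velocities': array([-0.00093386, -0.00169637, -0.00105712, -0.00296442, -0.00064875,
       -0.00033987,  0.0003606 ]), 'joint_torque': array([ 5.19158668e-03, -5.97754633e+01,  1.61422916e+00, -2.81951523e+01,
        1.28692389e-02,  5.05630887e-03,  1.40993299e-05]), 'tcp_pos': array([ 0.2638102 , -0.62087021,  0.30303346]), 'orientation': array([-7.89312998e-04,  9.79882643e-01,  1.99572877e-01, -2.21401854e-04]), 'force': array([0.78789876, 0.18436893, 1.1287481 ]), 'torque': array([-0.06288576, -0.06632402,  0.02185429]), 'gripper_force': 0.0, 'opening': 0.08557504160680063}
```

View pics/scene0.png

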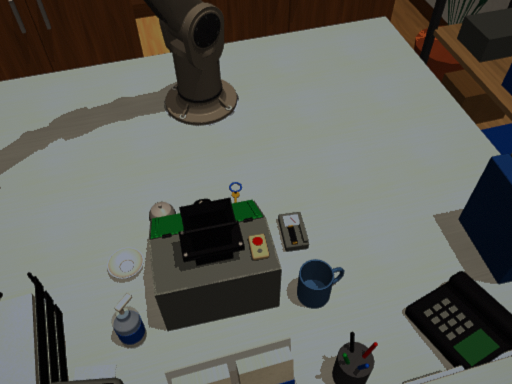

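View pics/side0.png

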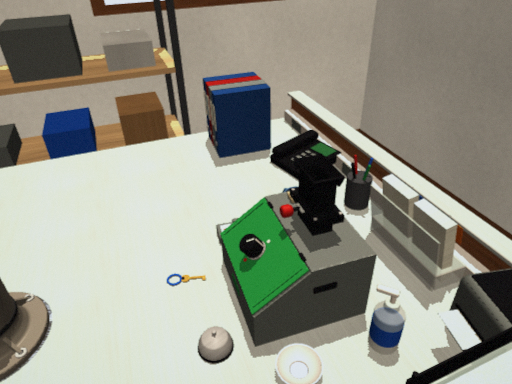

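Run:
```python
from h import *
im=cv2.imread("pics/side0.png").astype(int); W=np.load("side0.npy")
b,g,r=im[...,0],im[...,1],im[...,2]
m=(g>70)&(g>2*r)&(g>1.6*b); m[:190]=0; m[320:]=0; m[:,210]=0
P=W[m&~np.isnan(W[...,0])]
n=None
for _ in range(4):
    c=P.mean(0); n=np.linalg.svd(P-c,full_matrices=False)[2][2]; n*=np.sign(n[2])
    P=P[abs((P-c)@n)<.004]
print(len(P),n,"tilt",np.degrees(np.arccos(n[2])),"res",((P-c)@n).std())
yaw=np.arctan2(-n[1],-n[0]); 
# in-plane
for _ in range(1):
    ey=np.array([-np.sin(yaw),np.cos(yaw),0]); ex=np.cross(ey,n)
    q=np.stack([(P-c)@ex,(P-c)@ey],1).astype(np.float32)
    print("yaw",yaw,"minrect",cv2.minAreaRect(q*1000))
    print(np.percentile(q,[.5,1,99,99.5],axis=0))
    p=np.percentile(q,[.5,99.5],axis=0).mean(0); C=c+p[0]*ex+p[1]*ey
print("lid centre",C)
rm=(r>150)&(g<70)&(b<70); rm[:200]=0; rm[222:]=0; rm[:,:278]=0;rm[:,300:]=0
Q=W[rm&~np.isnan(W[...,0])]; print("red",len(Q),np.median(Q,0),Q.min(0),Q.max(0))
# rear top plane & extents from scene+side at z~.17
S=np.vstack([W.reshape(-1,3),np.load("scene0.npy").reshape(-1,3)]); S=S[~np.isnan(S[:,0])]
T=S[(abs(S[:,2]-.17)<.006)&(np.linalg.norm(S[:,:2]-C[:2],axis=1)<.3)]
print(len(T),np.median(T[:,2]))
X=np.array([np.cos(yaw),np.sin(yaw)]);Y=np.array([-X[1],X[0]])
t=T[:,:2]-C[:2]; print(np.percentile(t@X,[1,99]),np.percentile(t@Y,[1,2,98,99]),cv2.minAreaRect((t*1000).astype(np.float32)))
# knob: points above lid plane 30-60mm
h=(S-C)@n; a=(S-C)@ex; d=(S-C)@ey
k=(h>.030)&(h<.05)&(abs(a)<.05)&(abs(d)<.05); print("knob",k.sum(),np.median(h[k]),h[k].max(),[np.percentile(x[k],[2,98]) for x in(a,d)])
k&=abs(h-.042)<.004; print([np.percentile(x[k],[2,98]) for x in(a,d)])
```

```text
4817 [-0.57268037  0.02616905  0.81936096] tilt 34.979125854663 res 0.0011186859890960999
yaw -0.04566396566639944 minrect ((-2.0927505493164062, 19.917449951171875), (136.76040649414062, 252.24424743652344), 0.06245335564017296)
[[-0.06921386 -0.10448406]
 [-0.0687916  -0.10364654]
 [ 0.06505495  0.14038157]
 [ 0.06565874  0.14221001]]
lid centre [ 0.56668206 -0.09727194  0.13389715]
red 66 [ 0.62647877 -0.10259161  0.22905071] [ 0.61691512 -0.11061723  0.17166483] [ 0.66635098 -0.01919834  0.2315086 ]
9210 0.17039373954870243
[-0.0124748   0.19528294] [-0.12812538 -0.12732479  0.12667608  0.12960389] ((85.8094711303711, -2.50244140625), (265.16650390625, 222.94094848632812), 87.7283706665039)
knob 307 0.03756010865620192 0.04048686811005275 [array([-0.02205521,  0.01534207]), array([-0.01970818,  0.01747385])]
[array([-0.02071883,  0.01055625]), array([-0.01482527,  0.01542722])]
```

```bash
cat >> h.py <<'E'
yaw=-0.0457; O=np.array([0.6371,-0.1005,0.0])
B=R.from_euler("z",yaw).as_matrix()
def world(p): return O+B@np.array(p)
s,c_=np.sin(np.radians(35)),np.cos(np.radians(35))
tz=np.array([s,0,-c_])
def rot(phi,flip=1):   # tool rotated phi about its z; phi=0: tool y along bin y*flip
    y=np.array([0,flip,0.]); M=np.stack([np.cross(y,tz),y,tz],1)
    return B@M@R.from_euler("z",phi).as_matrix()
def tcp(p,back): return world(np.array(p)-tz*(0.054+back))
GATE=[-.008,0,.217]; LATCH=[-.090,0,.152]
E
python3 - <<'E'
from h import *
for f in(1,-1):
    for nm,p,b in(("g",GATE,.12),("g",GATE,0),("l",LATCH,.08)):
        q=kin.inverse_kinematics(tcp(p,b),quat(rot(0,f))); print(f,nm,None if q is None else np.round(q,3))
for d in range(-180,181,20):
    q=kin.inverse_kinematics(tcp(LATCH,0),quat(rot(np.radians(d),1))); print(d,None if q is None else np.round(q,2))
E
```

```text
1 g [ 0.368  0.008 -0.298  2.148 -0.034  0.376  1.625]
1 g [ 0.625  0.312 -0.647  2.101  0.824  0.243  0.834]
1 l None
-1 g [ 0.699  0.028 -0.627  2.131 -0.003  0.377 -1.537]
-1 g [-0.311  0.259  0.439  2.159 -0.776  0.185 -0.81 ]
-1 l None
-180 [-0.5   0.31  0.67  2.39  4.23  0.24  0.47]
-160 [ 0.74  0.34 -0.76  2.32  1.81  0.21  2.66]
-140 [ 0.74  0.34 -0.76  2.32  1.81  0.21  2.31]
-120 [ 0.74  0.34 -0.76  2.32  1.81  0.21  1.96]
-100 [ 0.92  0.41 -0.97  2.31  1.72  0.3   1.74]
-80 [ 1.07  0.51 -1.17  2.3   1.68  0.43  1.48]
-60 [ 1.07  0.51 -1.17  2.3   1.68  0.43  1.13]
-40 [ 1.07  0.51 -1.17  2.3   1.68  0.43  0.78]
-20 [ 0.71  0.33 -0.72  2.32  1.84  0.2   0.18]
0 [ 1.07  0.51 -1.17  2.3   1.68  0.43  0.08]
20 [ 1.07  0.51 -1.17  2.3   1.68  0.43 -0.26]
40 [ 1.07  0.51 -1.17  2.3   1.68  0.43 -0.61]
60 [ 1.07  0.51 -1.17  2.3   1.68  0.43 -0.96]
80 [ 1.07  0.51 -1.17  2.3   1.68  0.43 -1.31]
100 [ 1.07  0.51 -1.17  2.3   1.68  0.43 -1.66]
120 [ 1.07  0.51 -1.17  2.3   1.68  0.43 -2.01]
140 [ 1.07  0.51 -1.17  2.3   1.68  0.43 -2.36]
160 [ 1.07  0.51 -1.17  2.3   1.68  0.43 -2.71]
180 [-0.5   0.31  0.67  2.39  4.23  0.24  0.47]
```

Run:
```python
from h import *
env.reach(tcp(GATE,.10),quat(rot(0,1))); env.grip(.06)
cv2.imwrite("pics/w1.png",camera("wrist")[0])
c=calibration("wrist"); M=cv2.Rodrigues(np.array(c["rvec"],float))[0]
for p in(GATE,LATCH):
    x=M@world(p)+np.array(c["tvec"]).ravel(); print(x, c["fx"]*x[0]/x[2]+c["cx"],c["fy"]*x[1]/x[2]+c["cy"])
st=env.get_state(); print(st["time"],st["qpos"],st["force"],st["opening"],tcp(GATE,.10)-st["tcp_pos"])
for b in(.07,.06,.05,.04,.03,.02,.0):
    q=kin.inverse_kinematics(tcp(LATCH,b),quat(rot(0,1)));print(b,None if q is None else np.round(q,2))
```

```text
[0.00040106 0.00619306 0.23396624] 259.2677683210934 201.9334479185295
[ 0.00034501 -0.09614254  0.21213915] 259.24264085642164 64.68349404052162
2.7083 [ 0.38988088  0.05127375 -0.32858157  2.14640193  0.01359211  0.33599268
  1.58035329] [ 0.15753022 -0.03895346 -0.25972964] 0.059786552688367633 [-3.65606276e-06  1.28290151e-04  3.92597456e-05]
0.07 [ 1.18  0.22 -1.17  2.33  1.08  0.21  0.59]
0.06 [ 1.16  0.26 -1.17  2.33  1.24  0.24  0.45]
0.05 [ 1.15  0.32 -1.19  2.33  1.37  0.28  0.33]
0.04 [ 0.98  0.28 -0.99  2.33  1.42  0.21  0.26]
0.03 [ 0.96  0.31 -0.98  2.32  1.52  0.23  0.16]
0.02 [ 1.1   0.43 -1.17  2.31  1.59  0.37  0.15]
0.0 [ 1.07  0.51 -1.17  2.3   1.68  0.43  0.08]
```

View pics/w1.png

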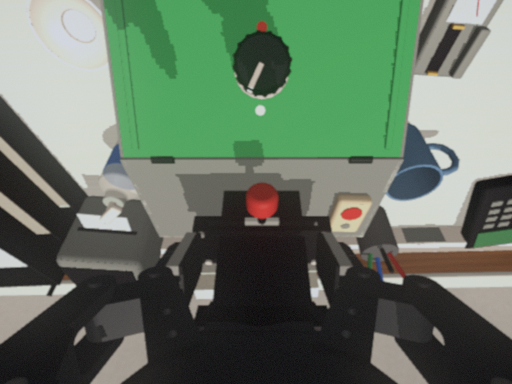

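```bash
sed -i 's/^B=R.*/&\nO=O+B@np.array([0,.001,0])/' h.py
python3 - <<'E'
from h import *
def st(t):
    s=env.get_state(); print(t,round(s["time"],2),"bin",np.round(B.T@(s["tcp_pos"]-tcp(GATE,0)),4),"F",np.round(B.T@s["force"],1),"open",round(s["opening"],4),"gf",s["gripper_force"])
r=env.movel(tcp(GATE,0),velocity=.08,stop_force=15); st(r)
if not r:
    env.grip(0,f_grip=40); st("grip")
    g=np.array(GATE)
    env.movel(tcp(g-[.042,0,0],0),velocity=.03); st("out"); env.dwell(.5); st("out")
    cv2.imwrite("pics/s2.png",cv2.resize(camera("side")[0][150:300,180:400],None,fx=2,fy=2))
E
```

```text
Traceback (most recent call last):
cell.PlanningError: the arm cannot follow that straight line within its joint ranges
```

```bash
cat >> h.py <<'E'
def pose(p,back,tilt,phi=0):
    t=np.radians(tilt); z=np.array([np.sin(t),0,-np.cos(t)]); y=np.array([0,1.,0])
    M=B@np.stack([np.cross(y,z),y,z],1)@R.from_euler("z",phi).as_matrix()
    return world(np.array(p)-z*(.054+back)),quat(M)
E
python3 - <<'E'
from h import *
for t in(34,30,27,24):
  for p,b in((GATE,.1),(GATE,.05),(GATE,0),([-.05,0,.217],0)):
    q=kin.inverse_kinematics(*pose(p,b,t)); print(t,b,None if q is None else np.round(q,2))
E
```

```text
34 0.1 [ 0.38  0.06 -0.33  2.13  0.02  0.36  1.57]
34 0.05 [ 0.34  0.16 -0.3   2.13  0.15  0.27  1.45]
34 0 [ 0.28  0.26 -0.24  2.11  0.29  0.19  1.31]
34 0 [ 0.41  0.21 -0.38  2.19  0.41  0.18  1.2 ]
30 0.1 [ 0.37  0.08 -0.32  2.07  0.04  0.48  1.55]
30 0.05 [ 0.35  0.18 -0.32  2.07  0.14  0.38  1.46]
30 0 [ 0.33  0.28 -0.31  2.06  0.27  0.3   1.34]
30 0 [ 0.33  0.21 -0.29  2.15  0.21  0.27  1.4 ]
27 0.1 [ 0.37  0.1  -0.32  2.02  0.05  0.56  1.54]
27 0.05 [ 0.36  0.19 -0.33  2.02  0.14  0.47  1.47]
27 0 [ 0.35  0.29 -0.33  2.02  0.25  0.38  1.37]
27 0 [ 0.34  0.22 -0.32  2.11  0.19  0.35  1.41]
24 0.1 [ 0.36  0.13 -0.32  1.97  0.07  0.64  1.53]
24 0.05 [ 0.35  0.21 -0.33  1.98  0.13  0.54  1.47]
24 0 [ 0.35  0.3  -0.35  1.98  0.23  0.46  1.38]
24 0 [ 0.35  0.24 -0.33  2.07  0.18  0.43  1.43]
```

```bash
cat >> h.py <<'E'
def st(t,ref=None):
    s=env.get_state(); ref=pose(GATE,0,30)[0] if ref is None else ref
    print(t,round(s["time"],2),"bin",np.round(B.T@(s["tcp_pos"]-ref),4),"F",np.round(B.T@s["force"],1),"open",round(s["opening"],4),"gf",round(s["gripper_force"],1)); return s
E
python3 - <<'E'
from h import *
T=30
env.reach(*pose(GATE,.1,T))
r=env.movel(pose(GATE,0,T)[0],velocity=.08,stop_force=15); st(r)
if not r:
    env.grip(0,f_grip=40); st("grip")
    env.movel(pose([GATE[0]-.042,0,GATE[2]],0,T)[0],velocity=.03); st("out"); env.dwell(.5); st("out")
    cv2.imwrite("pics/s2.png",cv2.resize(camera("side")[0][150:300,180:400],None,fx=2,fy=2))
E
```

```text
False 4.37 bin [ 0.0001 -0.      0.0006] F [ 0.6 -0.1  0.4] open 0.06 gf 0.0
grip 4.78 bin [0.0004 0.0009 0.0006] F [-1.4  4.1  3.5] open 0.0241 gf 39.3
out 6.33 bin [-0.0417  0.0007  0.0005] F [-1.   5.7  4.6] open 0.0243 gf 42.1
out 6.83 bin [-0.0417  0.0007  0.0005] F [0.3 5.2 4.4] open 0.0241 gf 42.1
```

View pics/s2.png

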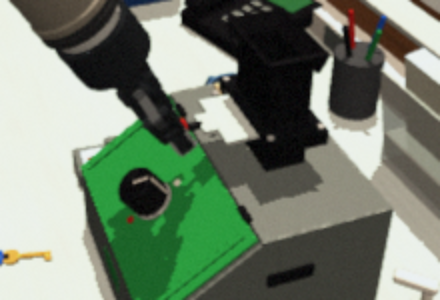

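Run:
```python
from h import *
T=30
r=env.movel(pose([GATE[0]+.002,0,GATE[2]],0,T)[0],velocity=.03,stop_force=20); st(r); env.dwell(.4); st("home")
env.grip(.06); st("rel")
# nudge home with nearly shut fingers is available later; back off along axis
env.movel(pose(GATE,.09,T)[0],velocity=.12); st("back")
cv2.imwrite("pics/w3.png",camera("wrist")[0])
for b in(.07,.05,.03,0):
  for t in(35,31):
    q=kin.inverse_kinematics(*pose(LATCH,b,t)); print(b,t,None if q is None else np.round(q,2))
```

```text
False 8.5 bin [0.0017 0.0008 0.0005] F [-3.3  6.2  7.6] open 0.0238 gf 42.6
home 8.9 bin [0.0017 0.0008 0.0005] F [-4.4  4.3  7.3] open 0.0245 gf 42.5
rel 9.33 bin [ 0.0017 -0.0006 -0.0004] F [ 0.9 -0.4  0.2] open 0.0601 gf 0.0
back 10.24 bin [-0.0451 -0.0001  0.0774] F [0.5 0.3 0.1] open 0.0601 gf 0.0
0.07 35 [ 1.12  0.2  -1.1   2.33  1.02  0.18  0.64]
0.07 31 [ 0.38  0.09 -0.33  2.31  0.1   0.2   1.49]
0.05 35 [ 1.15  0.31 -1.19  2.33  1.37  0.28  0.33]
0.05 31 [ 0.61  0.17 -0.57  2.3   0.48  0.18  1.14]
0.03 35 [ 0.96  0.31 -0.98  2.32  1.52  0.24  0.16]
0.03 31 [ 0.78  0.26 -0.79  2.28  0.96  0.21  0.69]
0 35 [ 1.07  0.51 -1.17  2.3   1.68  0.43  0.08]
0 31 [ 0.77  0.35 -0.8   2.27  1.3   0.24  0.37]
```

View pics/w3.png

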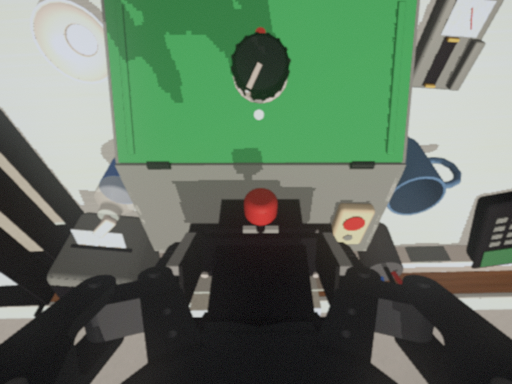

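Run:
```python
from h import *
c=calibration("wrist"); M=cv2.Rodrigues(np.array(c["rvec"],float))[0]
x=M@world(GATE)+np.array(c["tvec"]).ravel(); print("pred",c["fx"]*x[0]/x[2]+c["cx"],c["fy"]*x[1]/x[2]+c["cy"],c["fx"]/x[2])
for f in("w1","w3"):
    im=cv2.imread(f"pics/{f}.png").astype(int); m=(im[...,2]>100)&(im[...,1]<60)&(im[...,0]<60); m[:,:230]=0;m[:,300:]=0;m[:170]=0;m[240:]=0
    print(f,np.argwhere(m).mean(0),m.sum())
env.grip(.07)
phi=-2.2
env.reach(*pose(LATCH,.07,35,phi)); s=st("back",pose(LATCH,0,35)[0]); print(np.round(s["qpos"],3))
try:
    r=env.movel(pose(LATCH,0,35)[0],velocity=.06,stop_force=15); print(r)
except env.PlanningError as e:
    print(e)
    for b in(.05,.035,.02,.01,0):
        print(b,np.round(kin.inverse_kinematics(*pose(LATCH,b,35,phi)),3))
s=st("now",pose(LATCH,0,35)[0]); print(np.round(s["qpos"],3))
```

```text
pred 259.0074042375826 206.76163821188058 1278.4078018168047
w1 [197.91910739 261.25104603] 717
w3 [203.83176312 259.76716016] 743
back 11.65 bin [-0.0397 -0.0004  0.0576] F [ 0.2 -0.7 -0.2] open 0.0698 gf 0.0
[ 1.259  0.266 -1.274  2.329  1.17   0.258  2.718]
False
now 12.97 bin [0.     0.     0.0003] F [ 0.4 -0.2 -0.3] open 0.07 gf 0.0
[ 0.992  0.45  -1.067  2.303  1.699  0.364  2.236]
```

Run:
```python
from h import *
env.grip(0,f_grip=35); ref=pose(LATCH,0,35)[0]; s=st("grip",ref)
n=B@tz; q0=np.array(s["qpos"])
for d in(.8,1.6,2.1,2.3,2.45,2.6,2.7):
    q=q0.copy(); q[6]-=d; env.goto_joints(q); s=st(d,ref); tq=float(s["torque"]@n); print("  torque",round(tq,3))
    if abs(tq)>.6: break
cv2.imwrite("pics/s4.png",cv2.resize(camera("side")[0][190:310,190:330],None,fx=4,fy=4))
```

```text
grip 13.33 bin [0.0004 0.0005 0.0009] F [-4.9  0.8  8.3] open 0.0397 gf 33.9
0.8 14.12 bin [0.0001 0.0005 0.0008] F [-2.8 -0.1  2.6] open 0.0396 gf 35.4
  torque 0.036
1.6 14.9 bin [-0.0001  0.0007  0.0007] F [-5.4  0.2  3.1] open 0.0398 gf 35.7
  torque 0.072
2.1 15.45 bin [-0.0001  0.0009  0.0006] F [-5.7  0.5  2.7] open 0.0401 gf 35.7
  torque -0.062
2.3 15.76 bin [-0.0001  0.0009  0.0006] F [-5.7  1.3  2.6] open 0.0398 gf 35.8
  torque 0.164
2.45 16.02 bin [-0.0001  0.0009  0.0006] F [-5.3  0.9  3. ] open 0.0397 gf 35.9
  torque 0.297
2.6 16.29 bin [-0.0001  0.001   0.0007] F [-5.2  1.3  1.8] open 0.0398 gf 35.7
  torque 0.071
2.7 16.54 bin [-0.0001  0.0011  0.0006] F [-5.1  1.4  2.5] open 0.0398 gf 35.5
  torque -0.25
```

View pics/s4.png

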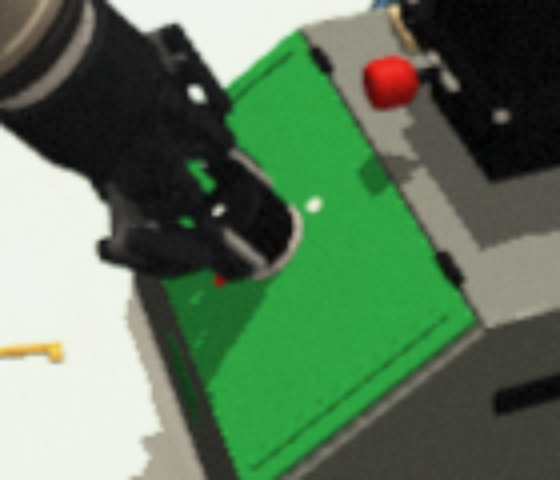

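Run:
```python
from h import *
ref=pose(LATCH,0,35)[0]; n=B@tz; q=np.array(env.get_state()["qpos"])
for k in range(7):
    q[6]-=.07; env.goto_joints(q); tq=float(env.get_state()["torque"]@n); print(round(tq,3))
    if tq>.25: break
st("end",ref); env.dwell(.3)
env.grip(.07); st("rel",ref)
p=np.array(env.get_state()["tcp_pos"])
for d in (.07,.06,.05,.04):
    try: env.movel(p-n*d,velocity=.08); break
    except env.PlanningError as e: print(d,e)
st("back",ref)
cv2.imwrite("pics/w5.png",camera("wrist")[0]); cv2.imwrite("pics/s5.png",cv2.resize(camera("side")[0][190:310,190:330],None,fx=4,fy=4))
```

```text
-0.676
-0.467
-0.441
-0.179
-0.468
-0.565
-0.729
end 18.34 bin [-0.0002  0.0015  0.0006] F [ 1.7 -1.1  2.3] open 0.0395 gf 35.5
rel 19.04 bin [-0.0003  0.001   0.0004] F [-0.6  1.1  0. ] open 0.0703 gf 0.0
back 20.07 bin [-0.0405  0.0009  0.0577] F [ 0.4  0.7 -0. ] open 0.07 gf 0.0
```

View pics/w5.png

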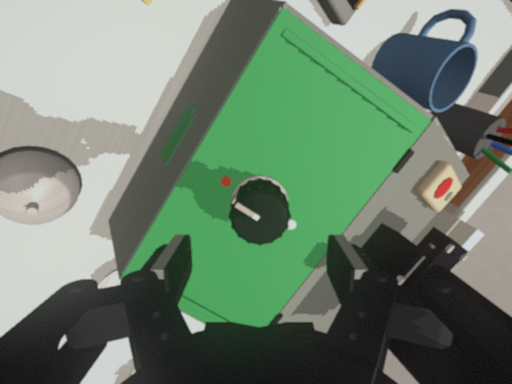

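View pics/s5.png

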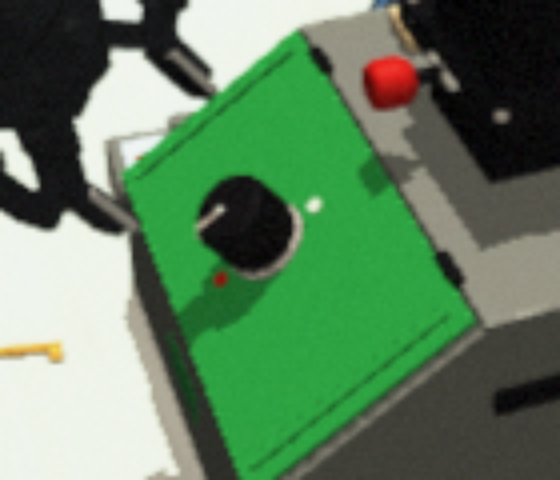

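```bash
python3 -c "
from h import *
env.dwell(.5); print(job.job_done())"
```

```text
the job is handed in; nothing more can be done
None
```

I pulled the shutter out past its click to release the battery and pushed it home again, then turned the latch knob over its click to the red dot; the job is handed in, but I never saw the battery in the bin and no verdict came back.

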